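Lock the circuit board into its test jig

ROBOT

A 6-joint arm with a two-finger parallel gripper is mounted at the origin on the work surface. World frame = base frame: x ahead of the robot, y to its left, z up, the work surface at z = 0. Lengths are in mm, angles in rad, forces in N, time in s.
With the tool pointing down it reaches from about 325 to 900 mm from the base axis. Payload 6.1 kg.
Tool frame: the origin (TCP) lies midway between the tips of the shut fingers; the grasp point (between the pads) lies 19 mm behind it; z points along the fingers, y is the line along which they close (so a half turn about z gives the same grasp; the last joint's range is limited). The gripper opens to 85 mm and grips with 20 to 120 N. Pads are 22 mm wide; open, the fingers measure 114 mm over their backs; the gripper's body (76 mm by 85 mm) begins 54 mm behind the grasp point. The pads swing forward as they close: fully open they stand 13 mm farther back than shut.
Start: joints at [-1.44, 0.22, 1.526, -0, 1.395, -0.126], TCP at [158.735, -604.499, 231.3] pointing down, gripper open.
Joint ranges: [-2.98, 2.98], [-0.91, 2.08], [0.09, 2.57], [-1.24, 4.39], [0.2, 2.65], [-2.68, 2.68]. Speed limits (rad/s): [2.57, 2.57, 3.01, 3.14, 3.14, 3.14].

INTERFACE

Orientations are given as a rotation vector (axis times angle).
In Python, from cell import manip gives the robot as it stands. The module is installed in compiled form; this text tells all that it offers.
- The arm moves only by the tool move_arm, never from a script. Its argument "motion" is a list of rows, each a list of 3 entries, a list of its own where there are three numbers: the closure, from 0 (fully open) to 1 (shut), then the shift along the tool's x, y, z in mm, then the turn, a rotation vector about the tool's x, y, z in rad. A call has exactly 8 rows; each row is the pose to reach, as a shift and turn from the pose commanded when the call began, along the tool's axes at that moment; what a row does not reach only later rows make up. A row lasts 1/12 s, in which the tool goes at most 41.7 mm and 7.16 degrees, less where a joint would pass 70% of its speed; a pose out of reach is approached as far as the arm can. A call with a gripper value outside its range is refused whole. The fingers move at their own pace and stop on an object; the grip force is fixed at half the most. Time passes only in rows, so rows that repeat a pose let the fingers close, or fill a call up. It gives the time, the measured TCP pose, the force, the opening and the grip force at its end, in the units of the state.
- manip.get_obs(): the state, without advancing time (a new reading comes with each control period).
- manip.snapshot(name): name is "scene" or "top" or "wrist"; returns the picture (480x640x3 uint8, red, green, blue); there is no depth.
- manip.get_calibration(name): a dict with "fx", "fy", "cx", "cy" (pixels), "eye" and "rotation" of the camera in the world. Camera axes: x right, y up, looking along -z (the intrinsics and any distortion apply to the point x, -y, -z); pixel columns grow to the right and rows downward; lengths in mm; the calibration is good to about 2 mm. The wrist camera is an equidistant fisheye: a pixel r from the principal point sees the ray r / f radians off the axis. A picture is of the moment at which its call begins: read the wrist's pose just before it. get_calibration takes no time and is no camera call; for the wrist camera it gives the pose at the moment of the call.
- manip.hand_in(): hands the job in; it is judged then, once.
The state is a dict: "t": time; "joints": joint angles; "joint_vel": joint speeds; "effort": joint torques, N m; "tool_pos": TCP position; "orientation": TCP orientation; "wrist_force": force on the tool from outside, world axes, zero at the start; "ft_torque": the same for the moment, N m; "gripper_width": finger opening in mm; "finger_force": force on a finger pad.
Only numpy, scipy, OpenCV 4.12 (cv2) and the standard library are available. Lean on these libraries where they do the work, as an engineer would, in place of code of your own. Each camera call takes 0.05 s, during which the arm holds its last target. There are 200 camera calls.

TASK

A green circuit board has been laid in one of the two test jigs. Lock it down: turn the orange bar knob of that jig clockwise, seen from above, until the sprung brass pin drops fully into the notch of the cam, then let go. Leave the board lying where it is and do not turn the knob of the empty jig.

Things in the scene. Friction and masses are not known exactly. Their poses are not given: they have to be found in the camera images.
- lock_knob (a point): Knob of the jig with the board: upright orange bar 50 x 16 mm, 29 to 71 mm above the table, white line on top towards one end. Point: on the vertical turning axis, mid-bar, 55 mm above the table. x along the bar's length to the white-line end, y across its 16 mm, z up; turns with it. Under it a black cam disc and yellow tab; all else within 75 mm is lower than 29 mm. The jig is fixed.
- lock_cam (a joint): Angle of that knob and its cam (rad), growing clockwise seen from above. Starts at 0 to 0.3; the notch meets the pin at 1.2; hard stop at 1.36. Turning takes about 0.1 Nm. The notch has sloping sides: let go within 0.2 rad of 1.2, the spring draws the knob to 1.2 by itself.
- lock_pin (a joint): Travel (m) of the sprung brass pin (7 mm thick, red end) that presses level on that cam's rim with about 6 N; grows towards the cam's axis. About 0 at the start, down to -0.0015 as the rim pushes it out, about +0.006 when home in the notch.
- board: Loose green circuit board, 112 x 106 x 3 mm, 0.12 kg, lying between brass posts on the jig's 150 x 230 mm aluminium base (top 12 mm above the table). Origin: centre of its underside. Its y axis points to the knob's axis, which is 95 mm from the origin; z up.
- spare_cam (a joint): Angle of the like knob on the empty jig (rad, clockwise growing). Starts between 0 and 0.3 and is to stay as it is.

How it is judged:
By the outcome, as a careful person would: the job done as asked, in the order asked, and still so for the second after the job is handed in, with the robot touching nothing.
It also fails if it takes over 35 s, if anything falls off the work surface, if the arm or the gripper's body presses on something with over 40 N, if the wrist force passes 120 N, or if a joint passes its speed limit or range.

## Working session

There is one attempt and no reset: what is moved stays moved. The work goes in short steps, Python scripts to look and compute and a tool call to move; the robot and the scene stay as the last step left them, time stands still between calls to the robot, and variables do not carry over. Pictures are saved under pics/ and viewed, at most 10 in all, crops included, and the job is handed in when it is done.

Besides the shell and the picture viewer there is one more tool, called after "Emit:" by a JSON object that holds its "api" and its "payload". move_arm: Moves the arm, as the interface text tells. Its arguments: {"type":"object","properties":{"motion":{"type":"array"}},"required":["motion"]}

```bash
mkdir -p pics; python3 - <<'E'
from cell import manip
import cv2,numpy as np
o=manip.get_obs();print(o)
for n in("top","scene"):
    im=manip.snapshot(n);cv2.imwrite(f"pics/{n}0.png",im[:,:,::-1]);np.save(f"pics/{n}0.npy",im)
    print(n,manip.get_calibration(n))
E
```

```text
{'t': 0.0, 'joints': array([-1.44008499e+00,  2.21236193e-01,  1.52762923e+00, -1.18500132e-05,
        1.39467470e+00, -1.26074840e-01]), 'joint_vel': array([-2.32841261e-03, -1.11147884e-03, -1.06719456e-03,  2.85471880e-04,
       -4.87468782e-05,  7.68240757e-04]), 'effort': array([ 3.21947504e-03, -4.96899247e+01, -3.89389622e+01,  7.00495048e-05,
        1.09114201e-02,  3.20940437e-06]), 'tool_pos': array([ 158.66146476, -603.89922628,  230.18340337]), 'orientation': array([-3.11380213e+00, -4.02005376e-01,  2.53987411e-05]), 'wrist_force': array([-0.1521323 , -0.21993982, -0.25726488]), 'ft_torque': array([-0.03417892,  0.0605233 , -0.02368666]), 'finger_force': 0.0, 'gripper_width': 85.68689023225416}
top {'fx': 601.4237951868765, 'fy': 601.4237951868765, 'cx': 327.13073766183084, 'cy': 236.97456675520235, 'eye': array([ 440.56856451,   19.65041211, 1213.49431586]), 'rotation': array([ 0.06561692, -0.08091085, -1.54071767])}
scene {'fx': 507.6079803427606, 'fy': 507.6079803427606, 'cx': 325.2635677655162, 'cy': 248.98023982872132, 'eye': array([1050.1968975 ,  -47.53107574,  608.26899776]), 'rotation': array([0.66548358, 0.58585885, 1.41657402])}
```

View pics/top0.png

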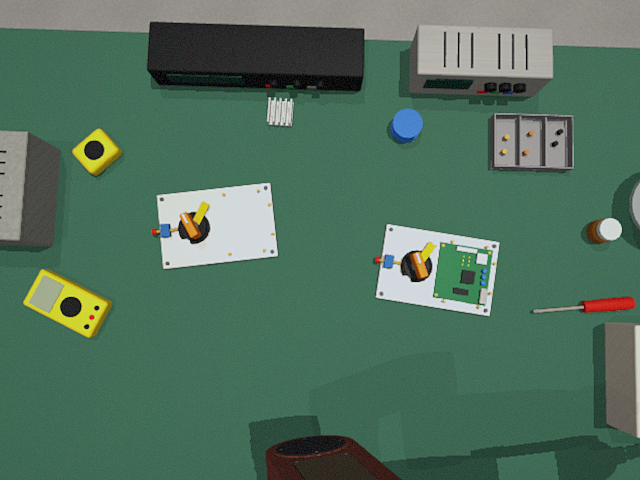

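View pics/scene0.png

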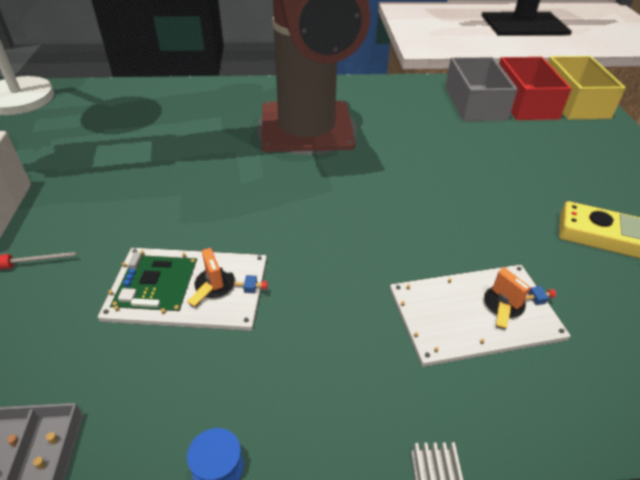

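The top view shows the jig with the board at about (437,270), its orange knob at about (420,265) and its pin on the left at (378,260). The empty jig is at about (218,226). In the scene view, the board's jig is on the left, with its knob at (212,268).

```bash
cat > h.py <<'E'
import numpy as np,cv2
from scipy.spatial.transform import Rotation as R
def ray(c,u,v,fish=False):
    x,y=(u-c['cx'])/c['fx'],(v-c['cy'])/c['fy']
    if fish:
        r=np.hypot(x,y); s=np.sin(r)/max(r,1e-9); d=np.array([x*s,-y*s,-np.cos(r)])
    else: d=np.array([x,-y,-1.])
    return R.from_rotvec(c['rotation']).apply(d)
def onz(c,u,v,z,fish=False):
    d=ray(c,u,v,fish); return c['eye']+d*(z-c['eye'][2])/d[2]
E
python3 - <<'E'
from h import *
from cell import manip
im=np.load('pics/top0.npy');c=manip.get_calibration('top')
crop=im[215:320,370:505]
cv2.imwrite('pics/crop0.png',cv2.resize(crop[:,:,::-1],None,fx=5.5,fy=5.5,interpolation=cv2.INTER_CUBIC))
hsv=cv2.cvtColor(im,cv2.COLOR_RGB2HSV)
def blob(lo,hi,box):
    m=cv2.inRange(hsv,lo,hi);k=np.zeros_like(m);x0,y0,x1,y1=box;k[y0:y1,x0:x1]=m[y0:y1,x0:x1];return k
m=blob((3,120,90),(18,255,255),(405,245,436,285));p=cv2.findNonZero(m);r=cv2.minAreaRect(p);print(r,len(p));print([onz(c,*q,71).round(1) for q in cv2.boxPoints(r)],onz(c,*r[0],71))
g=blob((45,120,40),(75,255,255),(433,238,497,308))
m=blob((0,0,0),(180,255,70),(400,248,434,284));p=cv2.findNonZero(m);print('cam',cv2.minEnclosingCircle(p))
# base outline
w=blob((0,0,150),(180,50,255),(365,215,510,325));p=cv2.findNonZero(w);r=cv2.minAreaRect(p);print(r,[onz(c,*q,12).round(1) for q in cv2.boxPoints(r)])
E
```

```text
((418.91778564453125, 264.78082275390625), (26.685382843017578, 11.470032691955566), 69.44395446777344) 162
[array([ 519.5, -146.7,   71. ]), array([ 527.7, -167. ,   71. ]), array([ 480.7, -185.5,   71. ]), array([ 472.4, -165.2,   71. ])] [ 500.03427079 -166.12183201   71.        ]
cam ((415.93548583984375, 265.8306579589844), 15.671634674072266)
((437.726318359375, 269.60430908203125), (116.13162994384766, 74.91329956054688), 9.211027145385742) [array([435.9, -88. ,  12. ]), array([ 584.7, -109. ,   12. ]), array([ 553.9, -340.5,   12. ]), array([ 405.5, -316.8,   12. ])]
```

View pics/crop0.png

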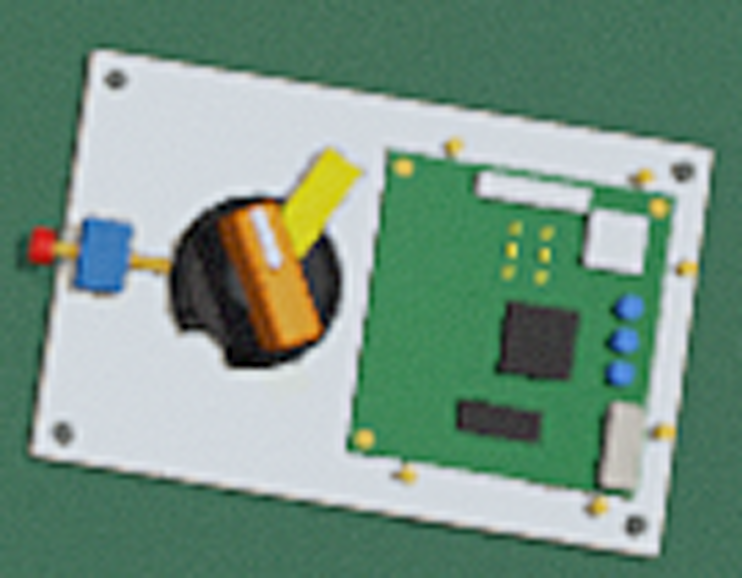

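The close-up shows the cam notch at lower left and the pin at 9 o'clock. The white-line end of the bar points up and to the left. The knob is at about (497,-168), with its bar direction about 0.38 rad from world x.

Emit:
{"api": "move_arm", "payload": {"motion": [[0,[15,-11,0],[0,0,0]],[0,[43,-33,0],[0,0,-0.01]],[0,[73,-56,0],[0,0,-0.02]],[0,[104,-80,2],[0,0,-0.03]],[0,[135,-104,5],[0,0,-0.05]],[0,[166,-128,10],[0,0,-0.07]],[0,[197,-152,14],[0,0,-0.09]],[0,[228,-176,18],[0,0,-0.11]]]}}

```text
t: 0.77
tool_pos: [335.2, -374.5, 212.7]
orientation: [-3.088, -0.574, 0.0]
wrist_force: [0.7, -0.2, -0.7]
gripper_width: 85.3
finger_force: 0.0
```

Emit:
{"api": "move_arm", "payload": {"motion": [[0,[49,-18,2],[0,0,-0.02]],[0,[80,-42,4],[0,0,-0.02]],[0,[110,-66,6],[0,0,-0.02]],[0,[140,-90,8],[0,0,-0.02]],[0,[170,-110,10],[0,0,-0.02]],[0,[198,-125,12],[0,0,-0.02]],[0,[222,-135,12],[0,0,-0.02]],[0,[226,-136,12],[0,0,-0.02]]]}}

```text
t: 1.43
tool_pos: [498.6, -164.9, 200.9]
orientation: [-3.081, -0.609, -0.001]
wrist_force: [-0.3, 0.6, 0.1]
gripper_width: 85.3
finger_force: 0.0
```

```bash
python3 - <<'E'
from h import *
from cell import manip
c=manip.get_calibration('wrist');o=manip.get_obs();print(c,o['tool_pos'],o['orientation'],o['joints'])
im=manip.snapshot('wrist');np.save('pics/w1.npy',im);cv2.imwrite('pics/w1.png',im[:,:,::-1])
E
```

```text
{'fx': 371.64829954431775, 'fy': 371.64829954431775, 'cx': 313.52208435098237, 'cy': 240.68700754670775, 'eye': array([ 563.01877979, -138.65028314,  343.56246405]), 'rotation': array([-0.24826525,  0.16683012, -1.17194176])} [ 498.57891223 -164.94947389  200.86535156] [-3.08051533e+00 -6.09362171e-01 -1.05040780e-03] [-4.70705062e-01  5.25830467e-03  1.81873702e+00  1.55250015e-03
  1.31792789e+00  7.09121400e-01]
```

View pics/w1.png

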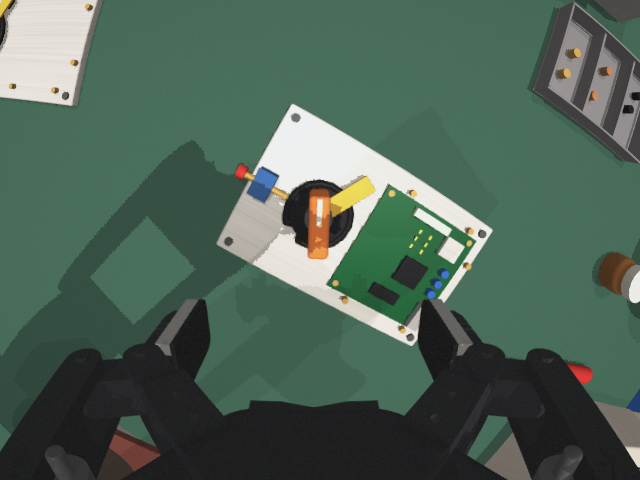

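The wrist view shows the bar upright in the image, spanning columns 307–329 and rows 189–258, with the white line at its upper end. The fingers are aligned with it. Next I measure the bar's edges.

```bash
python3 - <<'E'
from h import *
im=np.load('pics/w1.npy')
c=dict(fx=371.648,fy=371.648,cx=313.522,cy=240.687,eye=np.array([563.02,-138.65,343.56]),rotation=np.array([-.24827,.16683,-1.17194]))
hsv=cv2.cvtColor(im,cv2.COLOR_RGB2HSV)
m=cv2.inRange(hsv,(3,110,90),(17,255,255));m[:175]=0;m[270:]=0;m[:,:295]=0;m[:,345:]=0
for v in range(184,264,4):
    x=np.nonzero(m[v])[0]; print(v,(x.min(),x.max()) if len(x) else None, im[v,308:330:4].tolist())
for q in((310,197),(328,197),(308,258),(328,258)): print(q,onz(c,*q,71,True).round(1))
cv2.imwrite('pics/w1c.png',cv2.resize(im[165:275,230:390,::-1],None,fx=5,fy=5,interpolation=cv2.INTER_NEAREST))
E
```

```text
184 None [[50, 49, 51], [57, 55, 57], [55, 56, 55], [51, 49, 50], [57, 58, 57], [47, 46, 46]]
188 None [[37, 36, 38], [47, 39, 36], [59, 39, 32], [68, 55, 51], [61, 54, 51], [36, 36, 36]]
192 (np.int64(310), np.int64(328)) [[30, 30, 32], [138, 75, 39], [141, 74, 38], [141, 77, 41], [141, 77, 40], [119, 69, 48]]
196 (np.int64(309), np.int64(329)) [[31, 31, 34], [179, 93, 48], [174, 92, 49], [181, 95, 49], [158, 85, 44], [146, 80, 43]]
200 (np.int64(309), np.int64(329)) [[42, 37, 31], [235, 147, 73], [235, 148, 75], [237, 240, 234], [235, 158, 81], [234, 139, 71]]
204 (np.int64(309), np.int64(330)) [[43, 35, 29], [235, 138, 69], [215, 139, 85], [237, 240, 233], [235, 160, 81], [234, 139, 72]]
208 (np.int64(309), np.int64(330)) [[69, 52, 41], [235, 139, 70], [235, 166, 101], [237, 240, 233], [235, 162, 83], [234, 136, 69]]
212 (np.int64(309), np.int64(329)) [[79, 61, 51], [197, 107, 56], [224, 172, 127], [238, 240, 233], [235, 159, 80], [232, 132, 68]]
216 (np.int64(309), np.int64(329)) [[89, 64, 53], [186, 98, 51], [185, 127, 90], [224, 227, 217], [235, 158, 80], [166, 88, 46]]
220 (np
[... 847 characters left out ...]
1, 52], [192, 103, 53], [206, 111, 59], [130, 73, 46]]
248 (np.int64(308), np.int64(327)) [[151, 91, 59], [187, 99, 51], [235, 156, 77], [216, 124, 62], [235, 160, 79], [209, 192, 173]]
252 (np.int64(308), np.int64(327)) [[175, 121, 93], [213, 116, 59], [235, 155, 75], [235, 158, 77], [235, 156, 76], [216, 189, 169]]
256 (np.int64(308), np.int64(326)) [[216, 140, 106], [235, 155, 76], [235, 154, 76], [235, 155, 75], [235, 154, 76], [231, 222, 210]]
260 None [[233, 229, 222], [233, 229, 222], [232, 229, 220], [230, 226, 218], [237, 234, 228], [237, 234, 227]]
(310, 197) [ 520.1 -153.4   71. ]
(328, 197) [ 525.2 -165.7   71. ]
(308, 258) [ 475.4 -170.    71. ]
(328, 258) [ 481.3 -184.3   71. ]
```

View pics/w1c.png

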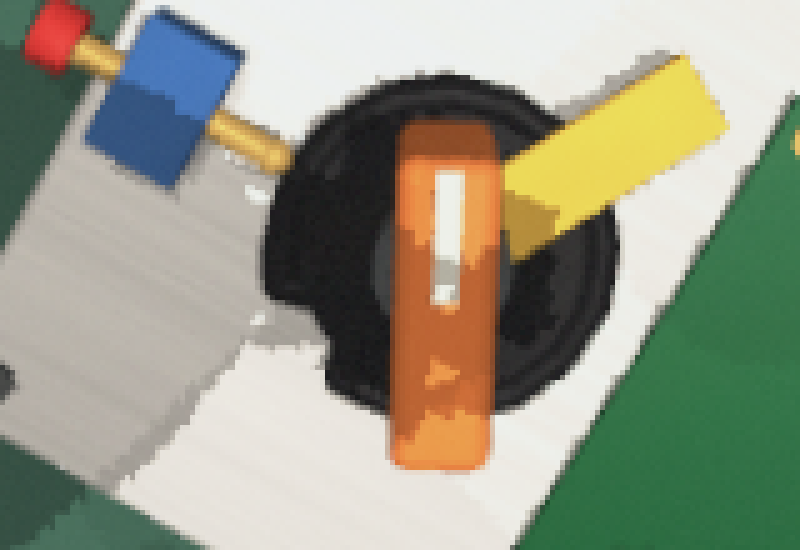

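The bar's top centre is at about (500.5,-168.3) with yaw 0.38. The notch is about 1.0 rad short of the pin. I'll descend and grip.

Emit:
{"api": "move_arm", "payload": {"motion": [[0,[0,2,15],[0,0,0.01]],[0,[0.5,4,45],[0,0,0.01]],[0,[0.5,4,80],[0,0,0.01]],[0,[0.5,4,115],[0,0,0.01]],[0,[0.5,4,140],[0,0,0.01]],[0,[0.5,4,156],[0,0,0.01]],[0,[0.5,4,160],[0,0,0.01]],[0.5,[0.5,4,160],[0,0,0.01]]]}}

```text
t: 2.15
tool_pos: [496.9, -172.1, 39.8]
orientation: [-3.084, -0.586, 0.005]
wrist_force: [-0.2, -0.5, -0.1]
gripper_width: 75.3
finger_force: 0.0
```

Emit:
{"api": "move_arm", "payload": {"motion": [[0.7,[0,0,0],[0,0,0]],[0.7,[0,0,0],[0,0,0]],[0.75,[0,0,0],[0,0,0]],[0.8,[0,0,0],[0,0,0]],[1,[0,0,0],[0,0,0]],[1,[0,0,0],[0,0,0]],[1,[0,0,0],[0,0,0]],[1,[0,0,0],[0,0,0]]]}}

```text
t: 2.82
tool_pos: [498.1, -169.4, 42.4]
orientation: [-3.082, -0.588, 0.002]
wrist_force: [-6.0, 11.4, 13.1]
gripper_width: 15.4
finger_force: 59.3
```

Emit:
{"api": "move_arm", "payload": {"motion": [[1,[0,-1.5,-1],[0,0,0]],[1,[0,-3,-2.5],[0,0,0.05]],[1,[0,-3,-2.5],[0,0,0.12]],[1,[0,-3,-2.5],[0,0,0.2]],[1,[0,-3,-2.5],[0,0,0.28]],[1,[0,-3,-2.5],[0,0,0.36]],[1,[0,-3,-2.5],[0,0,0.44]],[1,[0,-3,-2.5],[0,0,0.5]]]}}

```text
t: 3.48
tool_pos: [497.7, -167.6, 42.7]
orientation: [-3.133, 0.199, -0.0]
wrist_force: [6.6, 3.9, -12.2]
gripper_width: 15.0
finger_force: 61.5
```

Emit:
{"api": "move_arm", "payload": {"motion": [[1,[0,0,1],[0,0,0.05]],[1,[0,0,1],[0,0,0.12]],[1,[0,0,1],[0,0,0.2]],[1,[0,0,1],[0,0,0.28]],[1,[0,0,1],[0,0,0.36]],[1,[0,0,1],[0,0,0.44]],[1,[0,0,1],[0,0,0.5]],[1,[0,0,1],[0,0,0.5]]]}}

```text
t: 4.15
tool_pos: [498.3, -166.2, 42.6]
orientation: [-2.984, 0.968, -0.0]
wrist_force: [5.1, 9.1, -2.8]
gripper_width: 14.8
finger_force: 62.6
```

```bash
python3 - <<'E'
from h import *
from cell import manip
o=manip.get_obs();print(o['orientation'],o['ft_torque'],o['tool_pos'])
im=manip.snapshot('wrist');np.save('pics/w2.npy',im);cv2.imwrite('pics/w2.png',im[:,:,::-1])
E
```

```text
[-2.98409960e+00  9.67525121e-01 -4.73540759e-05] [ 1.64562347 -0.77613552 -0.47765844] [ 498.31893131 -166.23418448   42.59614709]
```

View pics/w2.png

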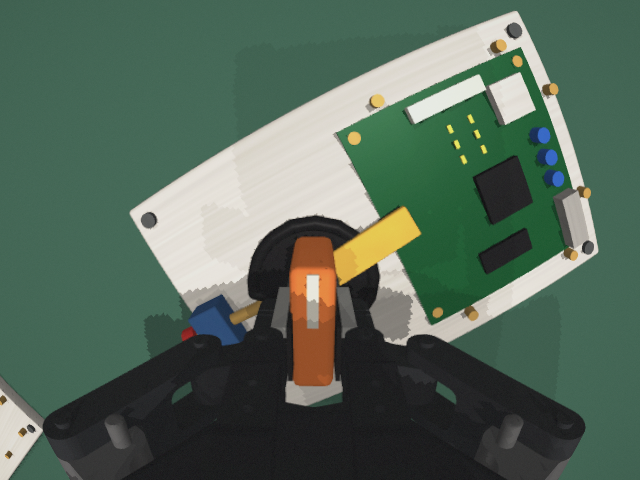

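The wrist view shows the bar between the fingers at columns 290–335, with the board undisturbed. The notch is hidden, so I'll check the pin's red end and the blue block with the fixed cameras.

```bash
cat > pin.py <<'E'
from h import *
from cell import manip
import sys
for n,b in(('top',(370,250,386,270)),('scene',(256,275,276,296))):
    c=manip.get_calibration(n);im=manip.snapshot(n)
    for k,i in(('before',np.load(f'pics/{n}0.npy')),('now',im)):
        s=i[b[1]:b[3],b[0]:b[2]].astype(float)
        w=np.clip(s[:,:,0]-1.6*np.maximum(s[:,:,1],s[:,:,2])-10,0,None)
        y,x=np.mgrid[b[1]:b[3],b[0]:b[2]]
        if w.sum()>0:
            u=((w*x).sum()/w.sum(),(w*y).sum()/w.sum());print(n,k,np.round(u,2),w.sum().round(),onz(c,*u,20).round(1))
    cv2.imwrite(f'pics/{n}_{sys.argv[1]}.png',im[:,:,::-1])
E
python3 pin.py 2
```

```text
top before [377.19 259.28] 2771.0 [511.2 -91.2  20. ]
top now [379.8  259.67] 2258.0 [510.6 -96.4  20. ]
scene before [263.95 284.42] 2534.0 [511.4 -89.9  20. ]
scene now [260.48 284.6 ] 1606.0 [511.5 -95.3  20. ]
```

The pin has moved about 5.3 mm inward, so it's in the notch. I'll release and retreat.

Emit:
{"api": "move_arm", "payload": {"motion": [[0.75,[0,0,0],[0,0,0]],[0.5,[0,0,0],[0,0,0]],[0.2,[0,0,0],[0,0,0]],[0,[0,0,0],[0,0,0]],[0,[0,0,0],[0,0,0]],[0,[0,0,-20],[0,0,0]],[0,[0,0,-55],[0,0,0]],[0,[0,0,-90],[0,0,0]]]}}

```text
t: 4.97
tool_pos: [496.2, -168.7, 132.5]
orientation: [-2.99, 0.964, 0.006]
wrist_force: [1.5, -0.5, 0.3]
gripper_width: 85.0
finger_force: 0.0
```

Emit:
{"api": "move_arm", "payload": {"motion": [[0,[0,0,-30],[0,0,0]],[0,[0,0,-60],[0,0,0]],[0,[0,0,-80],[0,0,0]],[0,[0,0,-90],[0,0,0]],[0,[0,0,-90],[0,0,0]],[0,[0,0,-90],[0,0,0]],[0,[0,0,-90],[0,0,0]],[0,[0,0,-90],[0,0,0]]]}}

```text
t: 5.63
tool_pos: [496.5, -168.6, 220.5]
orientation: [-2.99, 0.963, 0.006]
wrist_force: [-0.2, 0.2, -0.2]
gripper_width: 85.4
finger_force: 0.0
```

```bash
python3 pin.py 3; python3 - <<'E'
from h import *
from cell import manip
im=manip.snapshot('wrist');cv2.imwrite('pics/w3.png',im[:,:,::-1])
E
```

```text
top before [377.19 259.28] 2771.0 [511.2 -91.2  20. ]
top now [380.27 259.64] 2293.0 [510.7 -97.3  20. ]
scene before [263.95 284.42] 2534.0 [511.4 -89.9  20. ]
scene now [260.15 284.72] 2090.0 [511.7 -95.8  20. ]
```

View pics/w3.png

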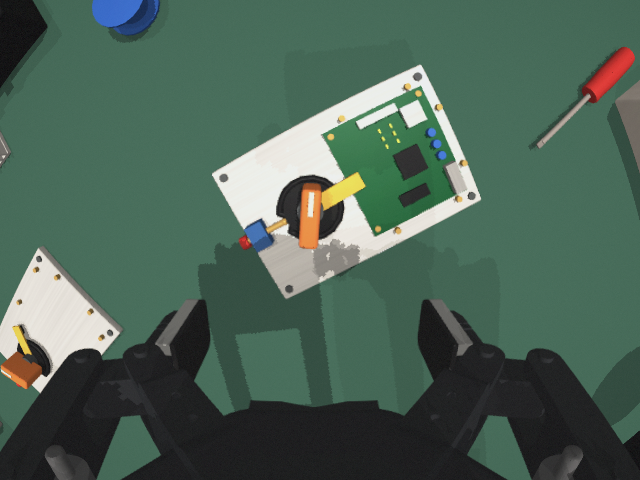

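The pin sits in the notch at about (284,226). Its travel is about 6 mm, the tab lies over the board, the board hasn't moved and the gripper is clear.

```bash
python3 -c "
from cell import manip
print(manip.hand_in())"
```

```text
the job is handed in; nothing more can be done
None
```

The board is locked and the job is handed in: the knob was turned about 1 rad clockwise and released, the pin moved about 6 mm into the notch, and the board and the empty jig were left as they were.

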